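Make up a centrifuge counterweight on the dial spring scale

ROBOT

A 6-joint arm with a two-finger parallel gripper is mounted at the origin on the work surface; the furniture and walls round the work are solid. World frame = base frame: x ahead of the robot, y to its left, z up, the work surface at z = 0. Lengths are in m, angles in rad, forces in N, time in s.
With the tool pointing down it reaches from about 0.325 to 0.75 m from the base axis. Payload 7.6 kg.
Tool frame: the origin (TCP) lies on the mounting face of the last link; the fingertips stand 173 mm ahead of it and the grasp point (between the pads) lies 155 mm ahead of it; z points along the fingers, y is the line along which they close (so a half turn about z gives the same grasp; the last joint's range is limited). The gripper opens to 85 mm and grips with 20 to 120 N. Pads are 22 mm wide; open, the fingers measure 114 mm over their backs; the gripper's body (76 mm by 85 mm) begins 54 mm behind the grasp point. The pads swing forward as they close: fully open they stand 13 mm farther back than shut.
Start: joints at [1.134, 0.052, 1.401, -0, 1.689, -0.07], TCP at [0.188, 0.49, 0.405] pointing down, gripper open.
Joint ranges: [-2.9, 2.9], [-0.91, 2.17], [0.12, 2.37], [-1.06, 4.2], [0.26, 2.73], [-2.93, 2.93]. Speed limits (rad/s): [2.57, 2.57, 3.01, 3.14, 3.14, 3.14].

INTERFACE

Orientations are given as a 3x3 rotation matrix whose columns are the frame's x, y, z axes.
In Python, from plant import read_state, capture, finish_job gives the robot as it stands. The module is installed in compiled form; this text tells all that it offers.
- The arm moves only by the tool step_arm, never from a script. Its argument "plan" is text: rows parted by semicolons, each of 5 numbers parted by spaces: the shift along the tool's x, y, z in m, then the turn about the tool's z in degrees, then the finger opening in m, from 0 to 0.0854. A call has exactly 5 rows; each row shifts and turns the commanded pose from where the row before left it, along the tool's axes as they then stand; what a row does not reach is not made up. A row lasts 1/10 s, in which the tool goes at most 50 mm and 8.59 degrees, less where a joint would pass 70% of its speed; a pose out of reach is approached as far as the arm can. A call with a gripper value outside its range is refused whole. The fingers move at their own pace and stop on an object; "squeeze" is the grip in N (left out, the last holds). Time passes only in rows, so rows that do not move let the fingers close, or fill a call up. It gives the time, the measured TCP pose, the force, the opening and the grip force at its end, in the units of the state.
- read_state(): the state, without advancing time (a new reading comes with each control period).
- capture(name): name is "side" or "top" or "wrist"; returns a dict with "pixels" (384x512x3 uint8, red, green, blue), "fov_y" (degrees; the focal length in pixels is half the picture's height over the tangent of half this angle, whatever the lens; pixels are square), "cx", "cy" (the principal point, pixels), "R" (3x3) and "t" (3): a world point X has camera coordinates R X + t; the wrist camera has in their place "mount" (4x4, takes a point from camera to tool coordinates, whose origin is the TCP and whose axes are the flange's). Camera axes: x right, y down, z forward; pixel columns grow to the right and rows downward; lengths in m; the calibration is good to about 2 mm. A picture is of the moment at which its call begins: read the wrist's pose just before it. There is no depth.
- finish_job(): hands the job in; it is judged then, once.
The state is a dict: "clock": time; "joint_pos": joint angles; "dq": joint speeds; "tau": joint torques, N m; "position": TCP position; "tcp_rot": TCP orientation; "ft_force": force on the tool from outside, world axes, zero at the start; "ft_torque": the same for the moment, N m; "grip_width": opening from 0.0 (shut) to 1.0 (fully open); "grasp_force": force on a finger pad.
Only numpy, scipy, OpenCV 4.12 (cv2) and the standard library are available. Lean on these libraries where they do the work, as an engineer would, in place of code of your own. Each camera call takes 0.05 s, during which the arm holds its last target. There are 200 camera calls.

TASK

Make up the centrifuge counterweight on the spring scale: besides the black-capped bottle that already stands on the pan, gently stand the red-capped bottle (about 200 g), the blue-capped bottle (about 100 g) or both upright on the pan, whichever brings the black pointer to rest inside the green sector of the dial (the dial runs from 0 to 1 kg over three quarters of a turn). A bottle that is not needed stays in, or goes back to, the sloping blue rack, and the black-capped bottle stays upright on the pan; do not knock over the things standing about.

Things in the scene. Friction and masses are not known exactly. Their poses are not given: they have to be found in the camera images.
- pan_in (a point): centre of the floor of the scale's level steel pan, 170 (x) by 250 mm (y); the rim stands 8 mm above the floor and takes 7 mm of each edge. Sprung: it sinks straight down under load; empty, the floor is 104 mm above the worktop. The round white dial head lies on the pan's -x side (robot's side), 100 to 205 mm from this point, up to 130 mm high
- scale_pan (a joint): how far the pan has sunk, m: 0 empty, 0.050 per kg of load (5 mm per 100 g)
- dial_pointer (a joint): angle of the black pointer on the sloping round dial, rad: 0 with the pan empty (lower left of the dial), growing clockwise, 4.712 per kg of load (0.471 per 100 g)
- set_hand (a joint): angle of the middle of the green sector on the dial, in the same measure as dial_pointer, rad; the sector reaches 0.3 rad (about 65 g) to each side of it. It is behind the dial's window and must not be moved
- pointer_tip (a point): tip of the black pointer, 50 mm from the dial's centre; the dial, 132 mm across, slopes 45 degrees towards the robot
- set_mid (a point): middle of the green sector, 42 mm from the dial's centre
- bottle_rack: fixed sloping blue plastic rack, 196 mm wide (y), 120 deep, 90 high; origin: centre of its underside. Holds two bottles side by side, 104 mm apart along its y, leaning 40 degrees with their caps towards its -x side, which faces the scale (the robot's left). Open shallow cradles carry each bottle's lower 85 mm from below, a ledge its foot; the bottles' sides and tops are free
- rack_left (a point): where the centre of a bottle's underside rests in the rack's +y cradle; axes as the rack's (not tilted)
- rack_right (a point): where the centre of a bottle's underside rests in the rack's -y cradle; axes as the rack's (not tilted)
- bottle_blue: white balance bottle with a blue cap, about 100 g, starts in one of the rack's cradles; round body 50 mm across, 117 mm tall with the cap. Origin: centre of its underside; z runs up its axis to the cap
- bottle_red: white balance bottle with a red cap, about 200 g, starts in the other cradle of the rack; same size and axes as the blue-capped one
- bottle_black: white balance bottle with a black cap, about 200 g, already upright on the pan near its +y end; same size and axes
- timer: small grey-white bench timer lying flat, 62 x 62 x 19 mm, bystander; origin at the centre of its underside
- cool_rack: purple cooler rack with small tubes, 59 x 105 x 41 mm, bystander; origin at the centre of its underside
- pen_cup: beaker with scissors and markers, 79 x 71 x 166 mm, stands fixed, bystander; origin at the centre of its underside

How it is judged:
By the outcome, as a careful person would: the job done as asked, in the order asked, and still so for the second after the job is handed in, with the robot touching nothing.
It also fails if it takes over 58 s, if anything falls off the work surface, if the arm or the gripper's body presses on something with over 40 N, if the wrist force passes 120 N, or if a joint passes its speed limit or range.

## Working session

There is one attempt and no reset: what is moved stays moved. The work goes in short steps, Python scripts to look and compute and a tool call to move; the robot and the scene stay as the last step left them, time stands still between calls to the robot, and variables do not carry over. Pictures are saved under pics/ and viewed, at most 10 in all, crops included, and the job is handed in when it is done.

Besides the shell and the picture viewer there is one more tool, called after ">>>" in YAML: its name, and indented under it one key for each argument. step_arm: Moves the arm, as the interface text tells. Its arguments: {"type":"object","properties":{"plan":{"type":"string"},"squeeze":{"type":"number"}},"required":["plan"]}

```bash
mkdir -p pics; cat > h.py <<'E'
import numpy as np, cv2
from plant import read_state, capture, finish_job
def cam(n):
    s=read_state(); c=capture(n); f=192/np.tan(np.radians(c["fov_y"])/2)
    if n=="wrist":
        M=np.array(c["mount"]); Rt=np.array(s["tcp_rot"]); R=(Rt@M[:3,:3]).T; o=np.array(s["position"])+Rt@M[:3,3]; t=-R@o
    else: R=np.array(c["R"]); t=np.array(c["t"])
    return dict(img=c["pixels"],K=(f,c["cx"],c["cy"]),R=R,t=t,o=-R.T@t)
def ray(c,u,v):
    f,cx,cy=c["K"]; return c["R"].T@np.array([(u-cx)/f,(v-cy)/f,1.])
def onz(c,u,v,z):
    d=ray(c,u,v); return c["o"]+d*(z-c["o"][2])/d[2]
def proj(c,X):
    f,cx,cy=c["K"]; p=c["R"]@np.array(X)+c["t"]; return np.array([f*p[0]/p[2]+cx,f*p[1]/p[2]+cy])
def tri(c1,p1,c2,p2):
    A=[];b=[]
    d1=ray(c1,*p1);d2=ray(c2,*p2)
    s=np.linalg.lstsq(np.c_[d1,-d2],c2["o"]-c1["o"],rcond=None)[0]
    a=c1["o"]+s[0]*d1;b=c2["o"]+s[1]*d2
    return (a+b)/2,np.linalg.norm(a-b)
def save(c,n,crop=None,k=1):
    im=c["img"][...,::-1]
    if crop: im=im[crop[1]:crop[3],crop[0]:crop[2]]
    cv2.imwrite("pics/"+n,cv2.resize(im,None,fx=k,fy=k,interpolation=cv2.INTER_CUBIC))
E
python3 - <<'E'
from h import *
np.set_printoptions(precision=3,suppress=True)
for n in("side","top"):
    c=cam(n); save(c,n+"0.png",k=1.5); print(n,c["o"],c["R"],c["K"])
    np.savez(n+"0.npz",**c)
s=read_state();print(s)
E
```

```text
side [1.17  1.062 0.726] [[-0.863  0.505 -0.015]
 [ 0.251  0.404 -0.88 ]
 [-0.438 -0.763 -0.476]] (np.float64(425.7467809789346), 252.83744218463954, 184.9086862861702)
top [0.409 0.086 1.173] [[ 0.009 -1.    -0.012]
 [-0.985 -0.006 -0.171]
 [ 0.171  0.013 -0.985]] (np.float64(402.0192866349994), 252.4299688916072, 189.2569216418121)
{'clock': 0.1, 'joint_pos': array([ 1.134,  0.053,  1.402, -0.   ,  1.689, -0.07 ]), 'dq': array([-0.001, -0.001, -0.003, -0.001,  0.001, -0.   ]), 'tau': array([  0.001, -38.258, -36.099,  -0.   ,   0.005,   0.   ]), 'position': array([0.188, 0.49 , 0.404]), 'tcp_rot': array([[-0.933,  0.359, -0.001],
       [ 0.359,  0.933, -0.001],
       [ 0.   , -0.001, -1.   ]]), 'ft_force': array([-0.817, -0.477, -0.187]), 'ft_torque': array([-0.015, -0.038,  0.01 ]), 'grasp_force': 0.0, 'grip_width': 0.99999731153437}
```

View pics/side0.png

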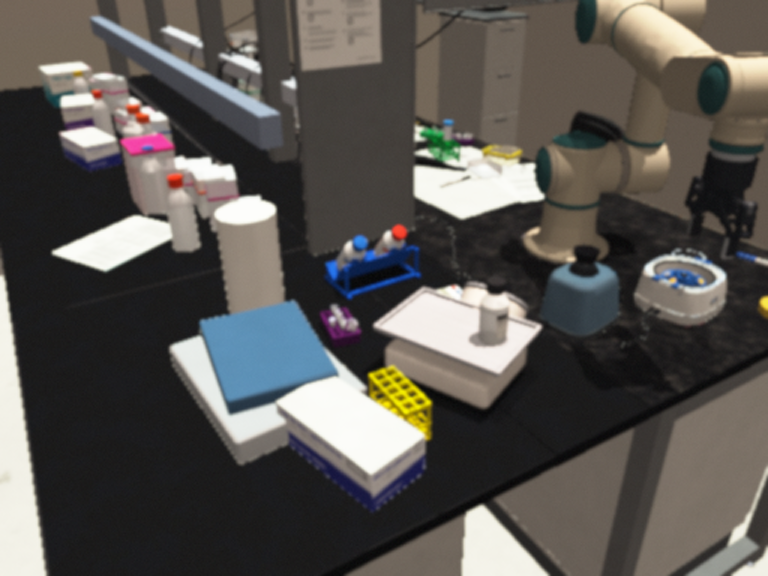

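View pics/top0.png

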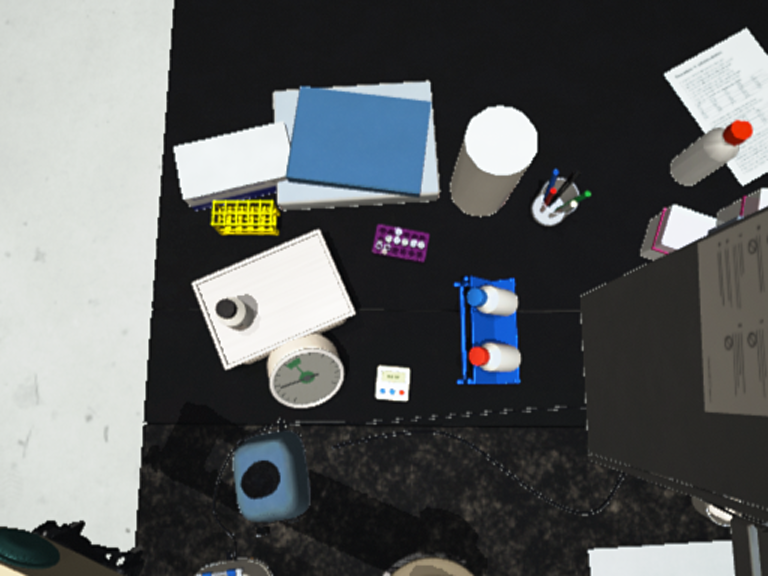

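The side view shows the scale with the black-capped bottle (495,315), and the blue cap (360,243) and red cap (400,233) in the rack. In the top view (1.5x), the pan corners are at about (192,283), (320,231), (355,313) and (226,367). The dial is at (306,372), the blue cap at (477,297) and the red cap at (480,356).

```bash
python3 - <<'E'
from h import *
np.set_printoptions(precision=4,suppress=True)
c=dict(np.load("top0.npz")); sd=dict(np.load("side0.npz"))
save(c,"dial.png",(170,215,240,280),8)
# pan: bright mask fit
P=[(192,283),(320,231),(355,313),(226,367)]
g=cv2.cvtColor(c["img"],cv2.COLOR_RGB2GRAY)
m=(g>140).astype(np.uint8); n,l,st,ce=cv2.connectedComponentsWithStats(m)
k=l[190,200]; print(st[k])
P=np.array(P)/1.5
W=np.array([onz(c,*p,.102) for p in P]); print(W)
print([np.linalg.norm(W[i]-W[(i+1)%4]) for i in range(4)], W.mean(0))
e=(W[1]-W[2])+(W[0]-W[3]); print("pan x dir deg",np.degrees(np.arctan2(e[1],e[0])))
# caps
def blob(c,kind,roi):
    h=cv2.cvtColor(c["img"],cv2.COLOR_RGB2HSV); H,S,V=cv2.split(h)
    if kind=="red": m=((H<8)|(H>172))&(S>150)&(V>120)
    else: m=(H>100)&(H<112)&(S>120)&(V>100)
    x0,y0,x1,y1=roi; mm=np.zeros_like(m); mm[y0:y1,x0:x1]=m[y0:y1,x0:x1]
    n,l,st,ce=cv2.connectedComponentsWithStats(mm.astype(np.uint8)); i=1+np.argmax(st[1:,4]); return ce[i],st[i]
for k,rt,rs in (("blue",(305,188,330,210),(230,155,250,175)),("red",(305,225,330,250),(255,145,275,165))):
    a,sa=blob(c,k,rt); b,sb=blob(sd,k,rs); print(k,a,sa,b,sb,tri(c,a,sd,b))
# timer, cup, purple quick
for n,p,z in(("timer",(393,383),.019),("purple",(401,243),.041),("cup top",(556,200),.1),("rack TL",(462,281),.09),("rack BL",(462,383),.09),("rack TR",(515,281),.05),("rack BR",(519,381),.05),("bottle black cap",(230,305),.104-.01+.117)):
    print(n,onz(c,p[0]/1.5,p[1]/1.5,z))
E
```

```text
[ 128  153  109  119 6773]
[[0.594  0.4383 0.102 ]
 [0.6923 0.2088 0.102 ]
 [0.5415 0.1422 0.102 ]
 [0.4439 0.3687 0.102 ]]
[np.float64(0.24971487601073375), np.float64(0.16484395514697744), np.float64(0.24662551884194828), np.float64(0.16551398861739894)] [0.5679 0.2895 0.102 ]
pan x dir deg 24.330417551631562
blue [315.2886 197.3423] [305 188  25  22 298] [239.8571 161.3117] [236 157   9  10  77] (array([ 0.5701, -0.0656,  0.1252]), np.float64(0.00020809223573983716))
red [318.8015 236.9559] [313 231  13  13 136] [266.0128 154.2436] [262 150  10  10  78] (array([ 0.4656, -0.0723,  0.1233]), np.float64(0.0023285804825570046))
timer [0.4192 0.0728 0.019 ]
purple [0.6855 0.0588 0.041 ]
cup top [ 0.7541 -0.2253  0.1   ]
rack TL [ 0.603  -0.0512  0.09  ]
rack BL [ 0.4196 -0.0485  0.09  ]
rack TR [ 0.6108 -0.1561  0.05  ]
rack BR [ 0.4245 -0.1579  0.05  ]
bottle black cap [0.5395 0.3386 0.211 ]
```

View pics/dial.png

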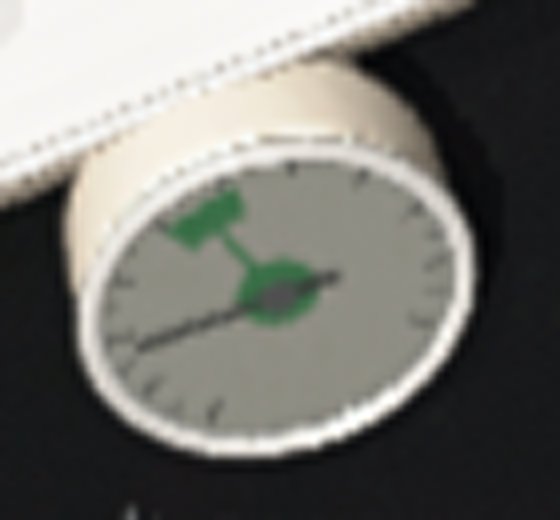

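The crop shows the dial hub at (280,293), the pointer tip at (140,347) and the green sector's middle at (207,218), so the pointer is short of the sector.

```bash
python3 - <<'E'
from h import *
np.set_printoptions(precision=4,suppress=True)
c=dict(np.load("top0.npz"))
th=np.radians(24.3); X=np.array([np.cos(th),np.sin(th),0]); Z=np.array([0,0,1.])
up=(X+Z)/2**.5; n=(-X+Z)/2**.5; right=np.cross(up,n)
px=lambda u,v:(170+u/8,215+v/8)
C=onz(c,*px(280,293),.084); print(C, "along pan x:",(C-np.array([.568,.2895,0]))@X)
for nm,p in(("tip",(140,347)),("green",(207,218)),("greenL",(178,235)),("greenR",(240,205)),("zero?",(215,410)),("last?",(420,322))):
    d=ray(c,*px(*p)); Q=c["o"]+d*(((C-c["o"])@n)/(d@n)); q=Q-C
    a=np.arctan2(q@right,q@up); print(nm,"r",np.linalg.norm(q),"clockwise from top deg",np.degrees(a),"rad from zero",a+np.radians(135))
E
```

```text
[0.4272 0.2264 0.084 ] along pan x: -0.1543421861665785
tip r 0.049515812385250484 clockwise from top deg -86.23648756255355 rad from zero 0.8510838468706461
green r 0.043423280048393985 clockwise from top deg -12.271252622662008 rad from zero 2.1420207285829034
greenL r 0.04552235475030588 clockwise from top deg -26.31274857624124 rad from zero 1.896950392287485
greenR r 0.04188729572842614 clockwise from top deg 3.0645392155579825 rad from zero 2.409680789560316
zero? r 0.052808840121891916 clockwise from top deg -133.44314445229116 rad from zero 0.027172255285458746
last? r 0.052965964793636834 clockwise from top deg 135.346100311678 rad from zero 4.7184295703656485
```

The dial reads about 0.18–0.2 kg and the green middle is about 274 g higher, so both bottles are probably needed. I'll place red first and check the pointer again. Next I move over the rack.

```bash
cat >> h.py <<'E'
def go(x,y,z,yaw,op=.0854,n=None,vmax=.045):
    """rows to bring TCP to x,y,z with tool y axis at world yaw (deg), tool down"""
    s=read_state(); p=np.array(s["position"]); R=np.array(s["tcp_rot"]); y0=np.degrees(np.arctan2(R[1,1],R[0,1]))
    dy=(yaw-y0+180)%360-180; d=np.array([x,y,z])-p
    n=n or int(np.ceil(max(np.linalg.norm(d)/vmax,abs(dy)/8,1))); n=-(-n//5)*5
    out=[]
    for i in range(n):
        a=np.radians(y0+dy*i/n); Y=np.array([np.cos(a),np.sin(a),0]); Z=np.array([0,0,-1.]); X=np.cross(Y,Z)
        out.append("%.4f %.4f %.4f %.2f %.4f"%(d@X/n,d@Y/n,d@Z/n,-dy/n,op))
    print("p",p.round(4),"yaw %.2f"%y0,"f",s["ft_force"].round(1),"t %.2f"%s["clock"])
    for i in range(0,n,5): print("; ".join(out[i:i+5]))
E
python3 - <<'E'
from h import *
go(.50,-.02,.40,0)
E
```

```text
p [0.1882 0.4901 0.404 ] yaw 68.98 f [-0.8 -0.5 -0.2] t 0.10
-0.0316 -0.0243 0.0003 4.60 0.0854; -0.0334 -0.0217 0.0003 4.60 0.0854; -0.0351 -0.0189 0.0003 4.60 0.0854; -0.0365 -0.0161 0.0003 4.60 0.0854; -0.0376 -0.0131 0.0003 4.60 0.0854
-0.0386 -0.0100 0.0003 4.60 0.0854; -0.0393 -0.0069 0.0003 4.60 0.0854; -0.0397 -0.0037 0.0003 4.60 0.0854; -0.0398 -0.0005 0.0003 4.60 0.0854; -0.0398 0.0027 0.0003 4.60 0.0854
-0.0394 0.0058 0.0003 4.60 0.0854; -0.0388 0.0090 0.0003 4.60 0.0854; -0.0380 0.0121 0.0003 4.60 0.0854; -0.0369 0.0151 0.0003 4.60 0.0854; -0.0356 0.0180 0.0003 4.60 0.0854
```

>>> step_arm:
  plan: "-0.032 -0.024 0 4.6 0.0854; -0.033 -0.022 0 4.6 0.0854; -0.035 -0.019 0 4.6 0.0854; -0.0365 -0.016 0 4.6 0.0854; -0.0375 -0.013 0 4.6 0.0854"

```text
clock: 0.6
position: [0.2924, 0.3188, 0.4044]
tcp_rot: [[-0.717, 0.697, -0.0], [0.697, 0.717, -0.0], [-0.0, -0.0, -1.0]]
ft_force: [0.6, -0.5, -0.5]
grip_width: 0.998
grasp_force: 0.0
```

>>> step_arm:
  plan: "-0.0385 -0.01 0 4.6 0.0854; -0.039 -0.007 0 4.6 0.0854; -0.0395 -0.004 0 4.6 0.0854; -0.04 -0.0005 0 4.6 0.0854; -0.04 0.0025 0 4.6 0.0854"

```text
clock: 1.1
position: [0.3958, 0.1484, 0.4045]
tcp_rot: [[-0.387, 0.922, -0.0], [0.922, 0.387, 0.0], [0.0, -0.0, -1.0]]
ft_force: [0.1, -0.2, -0.4]
grip_width: 0.999
grasp_force: 0.0
```

>>> step_arm:
  plan: "-0.0395 0.006 0 4.6 0.0854; -0.039 0.009 0 4.6 0.0854; -0.038 0.012 0 4.6 0.0854; -0.037 0.015 0 4.6 0.0854; -0.0355 0.018 0 4.6 0.0854"

```text
clock: 1.6
position: [0.4999, -0.022, 0.4043]
tcp_rot: [[0.004, 1.0, -0.001], [1.0, -0.004, 0.0], [0.0, -0.001, -1.0]]
ft_force: [0.5, 0.7, 0.6]
grip_width: 1.001
grasp_force: 0.0
```

```bash
python3 - <<'E'
from h import *
np.set_printoptions(precision=3,suppress=True)
c=cam("wrist"); save(c,"w1.png",k=1.5); np.savez("w1.npz",**c); print(read_state()["position"],read_state()["tcp_rot"],c["o"],c["R"],c["K"])
E
```

```text
[ 0.502 -0.026  0.404] [[ 0.012  1.    -0.001]
 [ 1.    -0.012 -0.002]
 [-0.002 -0.001 -1.   ]] [0.501 0.061 0.373] [[ 1.    -0.005 -0.001]
 [-0.005 -0.945  0.327]
 [-0.003 -0.327 -0.945]] (np.float64(300.3923142014594), 252.93894291504992, 187.44418068085193)
```

View pics/w1.png

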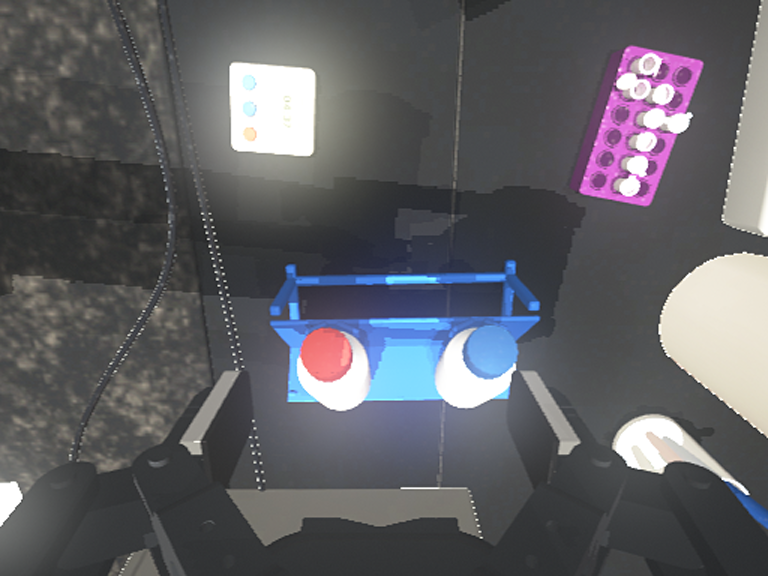

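The wrist view (1.5x) shows the red cap at (326,354), the blue cap at (490,352) and the rack squared to the world axes. The timer is at (273,108) and the cooler rack at (640,125), and the space between them and the rack is free.

```bash
python3 - <<'E'
from h import *
np.set_printoptions(precision=4,suppress=True)
w=dict(np.load("w1.npz")); T=dict(np.load("top0.npz"))
def blob(c,kind,roi):
    H,S,V=cv2.split(cv2.cvtColor(c["img"],cv2.COLOR_RGB2HSV))
    m=((H<8)|(H>172))&(S>130)&(V>90) if kind=="red" else (H>100)&(H<109)&(S>120)&(V>90)
    x0,y0,x1,y1=roi; mm=np.zeros(m.shape,np.uint8); mm[y0:y1,x0:x1]=m[y0:y1,x0:x1]
    n,l,st,ce=cv2.connectedComponentsWithStats(mm); i=1+np.argmax(st[1:,4]); return ce[i],st[i]
for k,rt,rw in(("red",(305,225,330,250),(195,213,240,260)),("blue",(310,188,323,208),(305,213,348,256))):
    a,sa=blob(T,k,rt); b,sb=blob(w,k,rw); print(k,a,sa,b,sb,tri(T,a,w,b))
# foot back edge in top view and bottle axis x from body at lower part, z~.06
print("foot edge red",onz(T,521/1.5,358/1.5,.056),"blue",onz(T,518/1.5,301/1.5,.056))
# rack in wrist: upper bar ends & plate front corners
for p,z in(((291,268),.09),((511,265),.09),((290,402),.02),((515,400),.02)): print(onz(w,p[0]/1.5,p[1]/1.5,z))
print("timer",onz(w,273/1.5,108/1.5,.019),"cup",onz(w,640/1.5,440/1.5,.08))
E
```

```text
red [318.5931 236.9172] [312 231  14  13 145] [212.0494 226.7034] [201 219  29  25 263] (array([ 0.4636, -0.0721,  0.1104]), np.float64(0.008744661108656194))
blue [316.8031 197.6063] [311 191  12  13 127] [327.9761 232.9989] [312 217  34  35 880] (array([ 0.5693, -0.0698,  0.1239]), np.float64(0.0004779276974892704))
foot edge red [ 0.4662 -0.1615  0.056 ] blue [ 0.5719 -0.1593  0.056 ]
[ 0.4416 -0.0271  0.09  ]
[ 0.5862 -0.0258  0.09  ]
[ 0.4172 -0.1773  0.02  ]
[ 0.6227 -0.1761  0.02  ]
timer [0.4222 0.0738 0.019 ] cup [ 0.7032 -0.1727  0.08  ]
```

The red bottle's axis is at x≈0.4655 and its foot centre at about (−0.143, 0.039) in y and z, leaning 40°. I'll grasp 72 mm up the axis.

```bash
python3 - <<'E'
from h import *
go(.4655,-.097,.27,0)
E
```

```text
p [ 0.5016 -0.0258  0.4036] yaw -0.67 f [-2.3 -3.7 -1.1] t 1.65
-0.0143 -0.0070 0.0267 -0.13 0.0854; -0.0143 -0.0071 0.0267 -0.13 0.0854; -0.0143 -0.0071 0.0267 -0.13 0.0854; -0.0143 -0.0071 0.0267 -0.13 0.0854; -0.0143 -0.0072 0.0267 -0.13 0.0854
```

>>> step_arm:
  plan: "-0.014 -0.007 0.0267 -0.1 0.0854; -0.014 -0.007 0.0267 -0.1 0.0854; -0.014 -0.007 0.0267 -0.1 0.0854; -0.014 -0.007 0.0267 -0.1 0.0854; -0.014 -0.007 0.0267 -0.1 0.0854"
  squeeze: 25

```text
clock: 2.15
position: [0.464, -0.0909, 0.2698]
tcp_rot: [[-0.009, 1.0, -0.001], [1.0, 0.009, 0.0], [0.0, -0.001, -1.0]]
ft_force: [1.3, 0.5, -0.5]
grip_width: 1.001
grasp_force: 0.0
```

```bash
python3 - <<'E'
from h import *
c=cam("side"); save(c,"s2.png",(200,70,330,200),5)
go(.4655,-.097,.250,0)
E
```

```text
p [ 0.4622 -0.0919  0.2649] yaw 0.44 f [-1.5  0.2 -4.2] t 2.20
-0.0010 0.0006 0.0030 0.09 0.0854; -0.0010 0.0006 0.0030 0.09 0.0854; -0.0010 0.0007 0.0030 0.09 0.0854; -0.0010 0.0007 0.0030 0.09 0.0854; -0.0010 0.0007 0.0030 0.09 0.0854
```

View pics/s2.png

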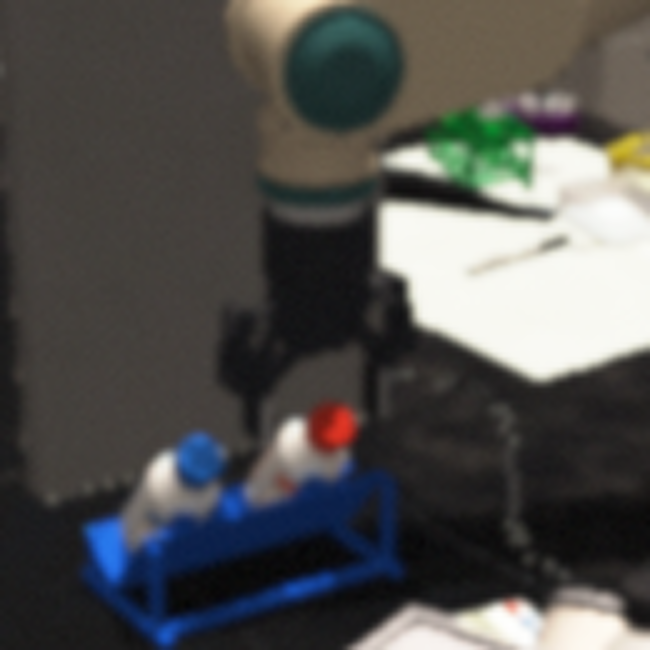

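The side crop shows the fingers at (255,400) and (370,395), straddling the red bottle (cap at 333,425), with the blue bottle clear. I'll lower, close and lift.

>>> step_arm:
  plan: "-0.002 0.001 0.005 0.1 0.0854; -0.002 0.001 0.005 0.1 0.0854; -0.001 0.001 0.004 0.1 0.0854; 0 0 0 0 0.045; 0 0 0 0 0.045"
  squeeze: 25

```text
clock: 2.7
position: [0.4679, -0.0952, 0.2578]
tcp_rot: [[-0.004, 1.0, 0.001], [1.0, 0.004, -0.0], [-0.0, 0.001, -1.0]]
ft_force: [-0.6, -0.1, 0.6]
grip_width: 0.694
grasp_force: 0.0
```

>>> step_arm:
  plan: "0 0 0 0 0.04; 0 0 0 0 0.04; 0 0 0 0 0.04; 0 0 0 0 0.04; 0 0 0 0 0.04"
  squeeze: 25

```text
clock: 3.2
position: [0.4673, -0.0953, 0.258]
tcp_rot: [[-0.003, 1.0, -0.001], [1.0, 0.003, 0.0], [0.0, -0.001, -1.0]]
ft_force: [-6.1, 1.1, 6.4]
grip_width: 0.558
grasp_force: 25.1
```

The force pushes up and the opening reads 48 mm, so the grip is a little above the axis. I'll reopen, lower 8 mm and regrip.

>>> step_arm:
  plan: "0 0 0 0 0.07; 0 0 0 0 0.07; 0 -0.001 0.004 0 0.07; 0 -0.001 0.004 0 0.07; 0 0 0 0 0.045"

```text
clock: 3.7
position: [0.4653, -0.0954, 0.2482]
tcp_rot: [[-0.003, 1.0, -0.001], [1.0, 0.003, 0.001], [0.001, -0.001, -1.0]]
ft_force: [-0.1, -0.3, -0.2]
grip_width: 0.661
grasp_force: 0.0
```

>>> step_arm:
  plan: "0 0 0 0 0.04; 0 0 0 0 0.04; 0 0 0 0 0.04; 0 0 0 0 0.04; 0 0 0 0 0.04"

```text
clock: 4.2
position: [0.4656, -0.0954, 0.2491]
tcp_rot: [[-0.003, 1.0, -0.0], [1.0, 0.003, 0.0], [0.0, -0.0, -1.0]]
ft_force: [0.3, -0.7, -1.8]
grip_width: 0.562
grasp_force: 26.1
```

>>> step_arm:
  plan: "0 0 -0.008 0 0.04; 0 0 -0.012 0 0.04; 0 0 -0.02 0 0.04; 0 0 -0.025 0 0.04; 0 0 -0.025 0 0.04"

```text
clock: 4.7
position: [0.4655, -0.0954, 0.3413]
tcp_rot: [[-0.003, 1.0, 0.001], [1.0, 0.003, -0.0], [-0.0, 0.001, -1.0]]
ft_force: [-0.3, 0.5, -2.3]
grip_width: 0.566
grasp_force: 26.3
```

>>> step_arm:
  plan: "0.02 0.015 0 0 0.04; 0.03 0.015 0 0 0.04; 0.03 0.015 0 0 0.04; 0.03 0.01 0 0 0.04; 0.02 0 0 0 0.04"

```text
clock: 5.2
position: [0.5208, 0.0366, 0.3404]
tcp_rot: [[-0.004, 1.0, 0.002], [1.0, 0.004, 0.001], [0.001, 0.002, -1.0]]
ft_force: [-0.2, -0.1, -2.0]
grip_width: 0.567
grasp_force: 26.4
```

```bash
python3 - <<'E'
from h import *
s=read_state(); print(s["position"],s["ft_force"],s["grip_width"],s["grasp_force"])
a=cam("side"); b=cam("wrist"); np.savez("s3.npz",**a); np.savez("w3.npz",**b)
A=cv2.resize(a["img"][60:200,190:350],(640,560),interpolation=cv2.INTER_CUBIC); 
B=cv2.resize(b["img"][130:340,130:380],None,fx=.64,fy=.64)
A[560-B.shape[0]:,:B.shape[1]]=B
cv2.imwrite("pics/s3.png",A[...,::-1])
E
```

```text
[0.52079063 0.03655302 0.34043214] [-0.23928663 -0.14217369 -2.04068627] 0.567215214837078 26.42975122318603
```

View pics/s3.png

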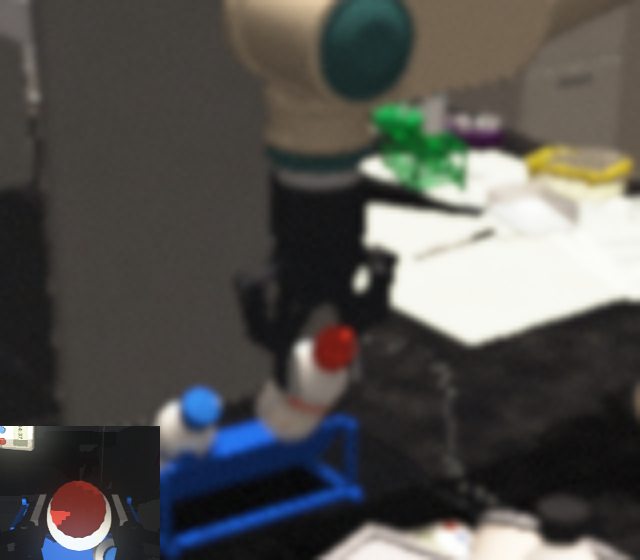

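The bottle is held (weight 2.0 N) and still leaning, cap at about (335,347) in the side crop. I'll measure the lean from the cap position.

```bash
cat >> h.py <<'E'
def cap(c,kind,roi):
    H,S,V=cv2.split(cv2.cvtColor(c["img"],cv2.COLOR_RGB2HSV))
    m=((H<8)|(H>170))&(S>110)&(V>60) if kind=="red" else (H>100)&(H<112)&(S>110)&(V>70)
    x0,y0,x1,y1=roi; mm=np.zeros(m.shape,np.uint8); mm[y0:y1,x0:x1]=m[y0:y1,x0:x1]
    n,l,st,ce=cv2.connectedComponentsWithStats(mm); i=1+np.argmax(st[1:,4]); return ce[i],st[i]
E
python3 - <<'E'
from h import *
np.set_printoptions(precision=4,suppress=True)
a=dict(np.load("s3.npz")); w=dict(np.load("w3.npz"))
pa,sa=cap(a,"red",(262,135,285,160)); pw,sw=cap(w,"red",(190,200,315,310)); print(pa,sa,pw,sw)
P,e=tri(a,pa,w,pw); g=np.array([.5208,.0366,.340-.155])
print(P,e,"rel grasp",P-g,"tilt deg",np.degrees(np.arctan2(P[1]-g[1],P[2]-g[2])))
E
```

```text
[273.5566 146.3302] [269 141  11  12 106] [251.7946 257.1107] [ 208  215   88   85 5763]
[0.5203 0.0617 0.2136] 0.0005593634296510126 rel grasp [-0.0005  0.0251  0.0286] tilt deg 41.248745220971635
```

The lean is still 41°, so the grip resists swinging. I'll pivot the bottle upright in the pads by pressing its lower flank against the fixed rack's top edge, at about y=−0.069, z=0.088.

```bash
python3 - <<'E'
from h import *
go(.4655,.005,.264,0,op=.04)
E
```

```text
p [0.5202 0.0368 0.3403] yaw 0.37 f [ 0.4 -0.7 -2.7] t 5.30
-0.0063 -0.0110 0.0153 0.07 0.0400; -0.0063 -0.0110 0.0153 0.07 0.0400; -0.0063 -0.0110 0.0153 0.07 0.0400; -0.0063 -0.0110 0.0153 0.07 0.0400; -0.0063 -0.0110 0.0153 0.07 0.0400
```

>>> step_arm:
  plan: "-0.0063 -0.011 0.0153 0.1 0.04; -0.0063 -0.011 0.0153 0.1 0.04; -0.0063 -0.011 0.0153 0.1 0.04; -0.0063 -0.011 0.0153 0.1 0.04; -0.0063 -0.011 0.0153 0.1 0.04"
  squeeze: 20

```text
clock: 5.8
position: [0.4647, 0.0022, 0.2631]
tcp_rot: [[0.006, 1.0, 0.001], [1.0, -0.006, -0.0], [-0.0, 0.001, -1.0]]
ft_force: [0.0, 1.1, -2.0]
grip_width: 0.566
grasp_force: 26.4
```

>>> step_arm:
  plan: "-0.008 0 0 0 0.04; -0.008 0 0 0 0.04; -0.007 0 0 0 0.04; -0.003 0 -0.004 0 0.04; -0.003 0 -0.004 0 0.04"

```text
clock: 6.3
position: [0.4653, -0.0261, 0.2714]
tcp_rot: [[0.006, 1.0, 0.001], [1.0, -0.006, -0.0], [-0.0, 0.001, -1.0]]
ft_force: [-0.6, 1.6, -5.0]
grip_width: 0.564
grasp_force: 24.4
```

>>> step_arm:
  plan: "-0.0035 0 -0.004 0 0.04; -0.0035 0 -0.004 0 0.04; -0.0035 0 -0.004 0 0.04; -0.004 0 -0.004 0 0.04; -0.004 0 -0.003 0 0.04"

```text
clock: 6.8
position: [0.4649, -0.0445, 0.2902]
tcp_rot: [[0.005, 1.0, 0.0], [1.0, -0.005, 0.0], [0.0, 0.0, -1.0]]
ft_force: [1.1, 1.4, -3.1]
grip_width: 0.566
grasp_force: 21.1
```

```bash
python3 - <<'E'
from h import *
s=read_state(); print(s["position"],s["ft_force"])
a=cam("side"); b=cam("wrist"); np.savez("s4.npz",**a); np.savez("w4.npz",**b)
A=cv2.resize(a["img"][90:200,210:330],(600,550),interpolation=cv2.INTER_CUBIC); 
B=cv2.resize(b["img"][130:340,130:380],None,fx=.64,fy=.64)
A[550-B.shape[0]:,:B.shape[1]]=B
cv2.imwrite("pics/s4.png",A[...,::-1])
pa,sa=cap(a,"red",(235,110,310,190)); pw,sw=cap(b,"red",(180,170,325,330)); print(pa,sa,pw,sw)
P,e=tri(a,pa,b,pw); g=s["position"]-[0,0,.153]; print(P,e,P-g,np.degrees(np.arctan2(P[1]-g[1],P[2]-g[2])))
E
```

```text
[ 0.46492485 -0.04454064  0.29023366] [ 1.05116691  1.39069476 -3.08813411]
[269.95454545 144.20454545] [266 140   8   8  44] [258.5361063 318.1519353] [ 216  295   81   35 1731]
[ 0.46735698 -0.04261029  0.17139601] 0.00010350198925862185 [0.00243212 0.00193034 0.03416234] 3.234055999095557
```

View pics/s4.png

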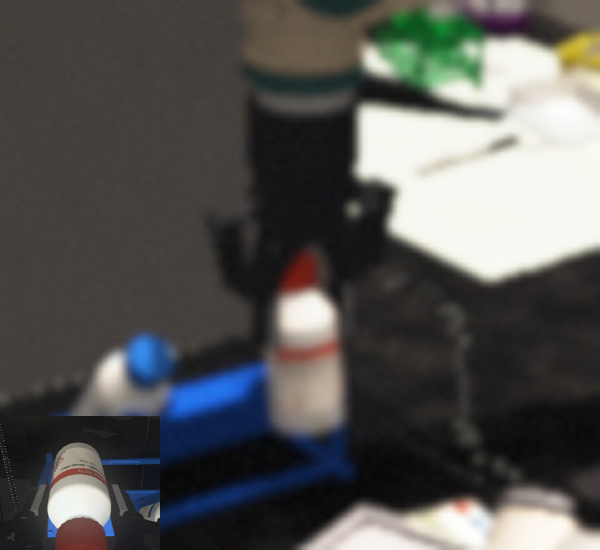

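The side crop shows the red bottle standing nearly upright in the grip, body centre about (307,365), clear of the blue bottle. I'll check the lean from the body's centreline.

```bash
cat >> h.py <<'E'
def lean(a,xp,roi):
    """centreline of white body in side view cast onto plane x=xp -> y(z) fit"""
    im=a["img"].astype(int); m=(im.min(2)>85)
    x0,y0,x1,y1=roi; pts=[]
    for v in range(y0,y1):
        u=np.where(m[v,x0:x1])[0]
        if len(u)>7:
            uc=x0+(u[0]+u[-1])/2; d=ray(a,uc,v); q=a["o"]+d*(xp-a["o"][0])/d[0]; pts.append([v,u[0]+x0,u[-1]+x0,q[1],q[2]])
    pts=np.array(pts); k=np.polyfit(pts[:,4],pts[:,3],1); return np.degrees(np.arctan(k[0])),pts
E
python3 - <<'E'
from h import *
np.set_printoptions(precision=3,suppress=True)
a=dict(np.load("s4.npz"))
t,p=lean(a,.465,(255,150,290,178)); print(t); print(p)
E
```

```text
-2.2950391970140127
[[150.    265.    276.     -0.043   0.15 ]
 [151.    265.    276.     -0.043   0.146]
 [152.    265.    277.     -0.039   0.144]
 [153.    265.    277.     -0.039   0.14 ]
 [154.    265.    277.     -0.039   0.136]
 [155.    265.    277.     -0.039   0.133]
 [156.    265.    277.     -0.039   0.129]
 [157.    266.    277.     -0.036   0.127]
 [158.    266.    276.     -0.039   0.122]
 [159.    267.    274.     -0.042   0.117]
 [162.    263.    277.     -0.045   0.104]
 [163.    263.    277.     -0.045   0.101]
 [164.    263.    277.     -0.045   0.097]
 [165.    264.    278.     -0.039   0.096]
 [166.    264.    278.     -0.039   0.092]
 [167.    264.    278.     -0.039   0.088]
 [168.    264.    278.     -0.039   0.084]
 [169.    264.    278.     -0.039   0.081]
 [170.    265.    278.     -0.036   0.078]
 [171.    265.    278.     -0.036   0.074]
 [172.    265.    278.     -0.036   0.07 ]
 [173.    265.    278.     -0.035   0.067]
 [174.    265.    277.     -0.039   0.061]
 [175.    266.    276.     -0.039   0.058]]
```

Upright within 2–3°. Next I carry it to the free end of the pan, pan coordinates (0, −0.08), at about (0.601, 0.217).

```bash
python3 - <<'E'
from h import *
go(.601,.217,.385,24.3,op=.04)
E
```

```text
p [ 0.465  -0.0447  0.2904] yaw -0.35 f [-1.   3.8 -0.5] t 6.90
0.0263 0.0134 -0.0095 -2.46 0.0400; 0.0256 0.0146 -0.0095 -2.46 0.0400; 0.0250 0.0156 -0.0095 -2.46 0.0400; 0.0243 0.0167 -0.0095 -2.46 0.0400; 0.0236 0.0177 -0.0095 -2.46 0.0400
0.0228 0.0187 -0.0095 -2.46 0.0400; 0.0220 0.0197 -0.0095 -2.46 0.0400; 0.0211 0.0206 -0.0095 -2.46 0.0400; 0.0202 0.0215 -0.0095 -2.46 0.0400; 0.0192 0.0224 -0.0095 -2.46 0.0400
```

>>> step_arm:
  plan: "0.0265 0.0135 -0.012 -2.5 0.04; 0.0255 0.0145 -0.012 -2.5 0.04; 0.025 0.0155 -0.012 -2.5 0.04; 0.0245 0.0165 -0.012 -2.5 0.04; 0.0235 0.0175 -0.012 -2.5 0.04"

```text
clock: 7.4
position: [0.5325, 0.0878, 0.3502]
tcp_rot: [[-0.213, 0.977, 0.0], [0.977, 0.213, -0.001], [-0.001, 0.0, -1.0]]
ft_force: [0.7, -0.9, -1.9]
grip_width: 0.561
grasp_force: 21.4
```

>>> step_arm:
  plan: "0.023 0.0185 -0.012 -2.5 0.04; 0.022 0.0195 -0.012 -2.5 0.04; 0.021 0.0205 -0.01 -2.5 0.04; 0.02 0.0215 -0.006 -2.4 0.04; 0.019 0.0225 0 -2.4 0.04"

```text
clock: 7.9
position: [0.5998, 0.2186, 0.391]
tcp_rot: [[-0.416, 0.91, 0.003], [0.91, 0.416, -0.0], [-0.001, 0.002, -1.0]]
ft_force: [0.5, -0.5, -1.9]
grip_width: 0.566
grasp_force: 21.4
```

```bash
python3 - <<'E'
from h import *
np.set_printoptions(precision=3,suppress=True)
a=cam("side"); b=cam("wrist")
A=cv2.resize(a["img"][90:260,230:370],(560,680),interpolation=cv2.INTER_CUBIC)[:600]
B=cv2.resize(b["img"],None,fx=.47,fy=.47); A=np.hstack([A,np.zeros((600,240,3),np.uint8)]); A[:B.shape[0],560:]=B[:,:240]
cv2.imwrite("pics/s5.png",A[...,::-1]); np.savez("s5.npz",**a)
go(.601,.217,.330,24.3,op=.04)
E
```

```text
p [0.6   0.22  0.389] yaw 24.69 f [-0.1 -0.5 -2.7] t 8.00
-0.0007 -0.0001 0.0117 0.08 0.0400; -0.0007 -0.0001 0.0117 0.08 0.0400; -0.0007 -0.0001 0.0117 0.08 0.0400; -0.0007 -0.0001 0.0117 0.08 0.0400; -0.0007 -0.0001 0.0117 0.08 0.0400
```

View pics/s5.png

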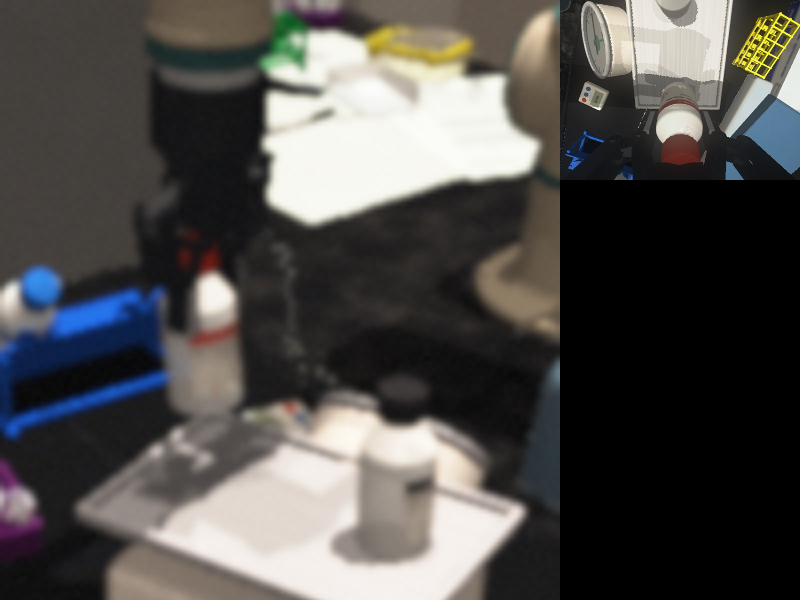

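The side crop shows the red bottle hanging upright over the pan's free end (205,345), with the black bottle upright at (398,490). The pan corner is clear, so I'll lower it.

>>> step_arm:
  plan: "-0.001 0 0.014 0.1 0.04; -0.001 0 0.014 0.1 0.04; -0.001 0 0.014 0.1 0.04; 0 0 0.012 0.1 0.04; 0 0 0.006 0 0.04"

```text
clock: 8.5
position: [0.6002, 0.2144, 0.3274]
tcp_rot: [[-0.407, 0.913, -0.003], [0.913, 0.407, -0.001], [0.0, -0.003, -1.0]]
ft_force: [-0.2, 0.4, -1.4]
grip_width: 0.564
grasp_force: 21.6
```

>>> step_arm:
  plan: "0 0 0.004 0 0.04; 0 0 0.004 0 0.04; 0 0 0.003 0 0.04; 0 0 0.002 0 0.04; 0 0 0 0 0.04"

```text
clock: 9.0
position: [0.6005, 0.2151, 0.3169]
tcp_rot: [[-0.408, 0.913, 0.001], [0.913, 0.408, 0.0], [-0.0, 0.001, -1.0]]
ft_force: [-0.5, -0.4, 0.2]
grip_width: 0.569
grasp_force: 21.8
```

>>> step_arm:
  plan: "0 0 0.002 0 0.04; 0 0 0 0 0.04; 0 0 0 0 0.052; 0 0 0 0 0.056; 0 0 0 0 0.06"

```text
clock: 9.5
position: [0.6005, 0.215, 0.3149]
tcp_rot: [[-0.408, 0.913, 0.0], [0.913, 0.408, 0.0], [0.0, 0.0, -1.0]]
ft_force: [-0.4, -0.1, 0.6]
grip_width: 0.7
grasp_force: 0.0
```

>>> step_arm:
  plan: "0 0 0 0 0.07; 0 0 0 0 0.08; 0 0 -0.005 0 0.0854; 0 0 -0.02 0 0.0854; 0 0 -0.04 0 0.0854"

```text
clock: 10.0
position: [0.6002, 0.2149, 0.3769]
tcp_rot: [[-0.408, 0.913, -0.007], [0.913, 0.408, -0.002], [0.001, -0.007, -1.0]]
ft_force: [0.7, 0.1, -0.3]
grip_width: 1.001
grasp_force: 0.0
```

```bash
python3 - <<'E'
from h import *
go(.5693,-.097,.40,0)
E
```

```text
p [0.6002 0.2149 0.3769] yaw 24.08 f [ 0.7  0.1 -0.3] t 10.00
-0.0272 -0.0156 -0.0023 2.41 0.0854; -0.0278 -0.0144 -0.0023 2.41 0.0854; -0.0284 -0.0132 -0.0023 2.41 0.0854; -0.0290 -0.0120 -0.0023 2.41 0.0854; -0.0294 -0.0108 -0.0023 2.41 0.0854
-0.0299 -0.0095 -0.0023 2.41 0.0854; -0.0302 -0.0083 -0.0023 2.41 0.0854; -0.0306 -0.0070 -0.0023 2.41 0.0854; -0.0308 -0.0057 -0.0023 2.41 0.0854; -0.0310 -0.0044 -0.0023 2.41 0.0854
```

>>> step_arm:
  plan: "0 0 -0.035 0 0.0854; -0.027 -0.0155 0 2.4 0.0854; -0.028 -0.0145 0 2.4 0.0854; -0.0285 -0.013 0 2.4 0.0854; -0.029 -0.012 0 2.4 0.0854"

```text
clock: 10.5
position: [0.5879, 0.0891, 0.4153]
tcp_rot: [[-0.249, 0.969, 0.001], [0.969, 0.249, 0.0], [-0.0, 0.001, -1.0]]
ft_force: [0.2, 0.5, -0.1]
grip_width: 0.999
grasp_force: 0.0
```

>>> step_arm:
  plan: "-0.0295 -0.011 0 2.4 0.0854; -0.03 -0.0095 0 2.4 0.0854; -0.03 -0.0085 0 2.4 0.0854; -0.0305 -0.007 0 2.4 0.0854; -0.031 -0.0055 0.01 2.4 0.0854"

```text
clock: 11.0
position: [0.5724, -0.0671, 0.4068]
tcp_rot: [[-0.042, 0.999, 0.004], [0.999, 0.042, -0.001], [-0.001, 0.004, -1.0]]
ft_force: [0.9, -0.1, 1.3]
grip_width: 0.999
grasp_force: 0.0
```

```bash
python3 - <<'E'
from h import *
np.set_printoptions(precision=3,suppress=True)
c=cam("top"); np.savez("top6.npz",**c)
A=cv2.resize(c["img"][215:280,170:240],(560,520),interpolation=cv2.INTER_CUBIC)
B=cv2.resize(c["img"][150:250,125:245],(240,200)); A=np.hstack([A,np.zeros((520,240,3),np.uint8)]); A[:200,560:]=B
s=cam("side"); np.savez("s6.npz",**s); A[210:450,560:]=cv2.resize(s["img"][150:260,250:360],(240,240))
cv2.imwrite("pics/t6.png",A[...,::-1])
go(.5693,-.0965,.27,0)
E
```

```text
p [ 0.572 -0.069  0.404] yaw 2.19 f [-0.4  0.6 -0.3] t 11.10
-0.0055 -0.0008 0.0268 0.44 0.0854; -0.0055 -0.0007 0.0268 0.44 0.0854; -0.0055 -0.0007 0.0268 0.44 0.0854; -0.0055 -0.0007 0.0268 0.44 0.0854; -0.0055 -0.0006 0.0268 0.44 0.0854
```

View pics/t6.png

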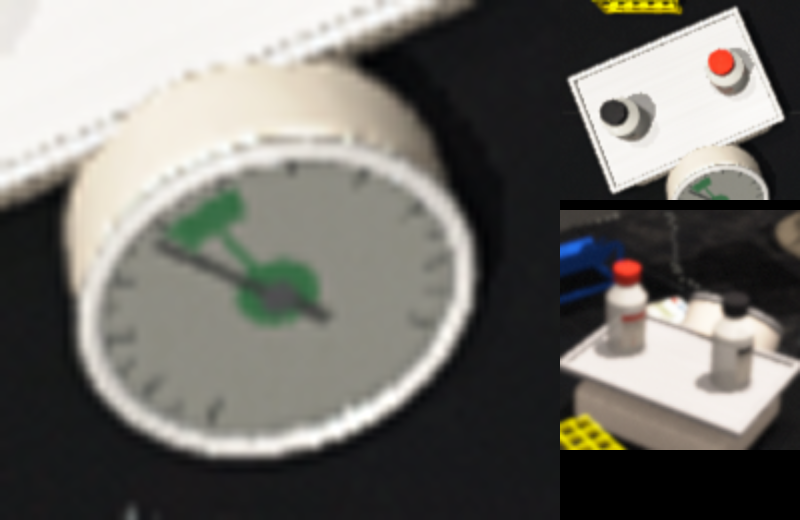

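The pointer tip at (158,243) rests just below the green sector, and red and black both stand upright. Blue is needed too, so I'll repeat the sequence with it.

>>> step_arm:
  plan: "-0.0055 -0.001 0.0265 0.45 0.0854; -0.0055 -0.001 0.0265 0.45 0.0854; -0.0055 -0.0005 0.0265 0.45 0.0854; -0.0055 -0.0005 0.0265 0.45 0.0854; -0.005 -0.0005 0.0265 0.4 0.0854"

```text
clock: 11.6
position: [0.5701, -0.0926, 0.2718]
tcp_rot: [[-0.006, 1.0, 0.001], [1.0, 0.006, 0.0], [0.0, 0.001, -1.0]]
ft_force: [0.6, -0.5, -0.3]
grip_width: 1.001
grasp_force: 0.0
```

```bash
python3 - <<'E'
from h import *
go(.5695,-.0945,.249,0)
E
```

```text
p [ 0.5701 -0.0926  0.2718] yaw 0.32 f [ 0.6 -0.5 -0.3] t 11.60
-0.0004 -0.0001 0.0046 0.06 0.0854; -0.0004 -0.0001 0.0046 0.06 0.0854; -0.0004 -0.0001 0.0046 0.06 0.0854; -0.0004 -0.0001 0.0046 0.06 0.0854; -0.0004 -0.0001 0.0046 0.06 0.0854
```

>>> step_arm:
  plan: "0 0 0.007 0.1 0.0854; 0 0 0.007 0.1 0.0854; 0 0 0.006 0.1 0.0854; 0 0 0 0 0.06; 0 0 0 0 0.045"
  squeeze: 20

```text
clock: 12.1
position: [0.5702, -0.0928, 0.2532]
tcp_rot: [[-0.0, 1.0, 0.002], [1.0, 0.0, -0.0], [-0.0, 0.002, -1.0]]
ft_force: [0.2, -0.6, 0.8]
grip_width: 0.691
grasp_force: 0.0
```

>>> step_arm:
  plan: "0 0 0 0 0.04; 0 0 0 0 0.04; 0 0 0 0 0.04; 0 0 0 0 0.04; 0 0 0 0 0.04"

```text
clock: 12.6
position: [0.5702, -0.0929, 0.2533]
tcp_rot: [[0.0, 1.0, 0.002], [1.0, -0.0, -0.0], [-0.0, 0.002, -1.0]]
ft_force: [-1.2, 1.0, 5.5]
grip_width: 0.564
grasp_force: 20.9
```

>>> step_arm:
  plan: "0 0 0 0 0.07; 0 0 0 0 0.07; -0.001 0 0.003 0 0.07; -0.001 0 0.002 0 0.06; 0 0 0 0 0.045"

```text
clock: 13.1
position: [0.5699, -0.0952, 0.2466]
tcp_rot: [[0.0, 1.0, -0.0], [1.0, -0.0, 0.0], [0.0, -0.0, -1.0]]
ft_force: [-0.6, 0.3, 0.2]
grip_width: 0.561
grasp_force: 21.5
```

>>> step_arm:
  plan: "0 0 0 0 0.04; 0 0 0 0 0.04; 0 0 0 0 0.04; 0 0 0 0 0.04; 0 0 0 0 0.04"

```text
clock: 13.6
position: [0.5699, -0.095, 0.2471]
tcp_rot: [[0.0, 1.0, -0.0], [1.0, -0.0, 0.0], [0.0, -0.0, -1.0]]
ft_force: [-0.7, -0.1, -1.7]
grip_width: 0.569
grasp_force: 21.3
```

>>> step_arm:
  plan: "0 0 -0.008 0 0.04; 0 0 -0.012 0 0.04; 0.005 0 -0.025 0 0.04; 0.02 0 -0.025 0 0.04; 0.02 0 -0.01 0 0.04"

```text
clock: 14.1
position: [0.5703, -0.0498, 0.3318]
tcp_rot: [[0.001, 1.0, 0.006], [1.0, -0.001, -0.001], [-0.001, 0.006, -1.0]]
ft_force: [0.2, -0.6, -1.1]
grip_width: 0.568
grasp_force: 21.3
```

>>> step_arm:
  plan: "0.025 0 0 0 0.04; 0.02 0 0.01 0 0.04; 0.01 0 0.02 0 0.04; 0.005 0 0.02 0 0.04; 0 0 0.01 0 0.04"

```text
clock: 14.6
position: [0.5697, 0.0107, 0.2665]
tcp_rot: [[-0.001, 1.0, -0.001], [1.0, 0.001, 0.0], [0.0, -0.001, -1.0]]
ft_force: [-0.1, 0.7, 0.2]
grip_width: 0.568
grasp_force: 21.3
```

```bash
python3 - <<'E'
from h import *
a=cam("side"); b=cam("wrist"); s=read_state()
pa,sa=cap(a,"blue",(225,120,275,165)); pw,sw=cap(b,"blue",(190,190,320,340)); print(pa,sa,pw,sw)
P,e=tri(a,pa,b,pw); g=s["position"]-[0,0,.153]; print(P,e,P-g,np.degrees(np.arctan2(P[1]-g[1],P[2]-g[2])))
go(.5695,.005,.263,0,op=.04)
E
```

```text
[268.7 163.2] [267 162   4   3  10] [251.42790858 254.52173913] [ 207  213   90   85 5819]
[0.55965839 0.07171175 0.17803565] 0.02896387831218824 [-0.01009973  0.061825    0.06459018] 43.746920794277955
p [0.5698 0.0099 0.2664] yaw -0.01 f [ 0.3  0.3 -1.9] t 14.70
-0.0010 -0.0001 0.0007 -0.00 0.0400; -0.0010 -0.0001 0.0007 -0.00 0.0400; -0.0010 -0.0001 0.0007 -0.00 0.0400; -0.0010 -0.0001 0.0007 -0.00 0.0400; -0.0010 -0.0001 0.0007 -0.00 0.0400
```

The cap sits at the same wrist pixel as red's did, so it has the same grip and lean. I'll repeat the pivot against the rack edge.

>>> step_arm:
  plan: "-0.008 0 0.001 0 0.04; -0.008 0 0.001 0 0.04; -0.008 0 0 0 0.04; -0.006 0 -0.002 0 0.04; -0.003 0 -0.004 0 0.04"

```text
clock: 15.2
position: [0.5699, -0.0239, 0.2712]
tcp_rot: [[0.001, 1.0, -0.0], [1.0, -0.001, 0.0], [0.0, -0.0, -1.0]]
ft_force: [0.7, 1.8, -2.2]
grip_width: 0.567
grasp_force: 21.2
```

>>> step_arm:
  plan: "-0.003 0 -0.004 0 0.04; -0.0035 0 -0.004 0 0.04; -0.0035 0 -0.004 0 0.04; -0.0035 0 -0.004 0 0.04; -0.004 0 -0.004 0 0.04"

```text
clock: 15.7
position: [0.57, -0.0407, 0.2916]
tcp_rot: [[0.0, 1.0, 0.0], [1.0, -0.0, 0.0], [0.0, 0.0, -1.0]]
ft_force: [-0.2, 2.6, -2.7]
grip_width: 0.565
grasp_force: 21.1
```

```bash
python3 - <<'E'
from h import *
np.set_printoptions(precision=3,suppress=True)
a=cam("side"); b=cam("wrist"); s=read_state(); np.savez("s7.npz",**a); print(s["position"],s["ft_force"])
print(cap(b,"blue",(180,170,325,340)))
u=proj(a,s["position"]-[0,0,.19]); print(u)
t,p=lean(a,.5695,(int(u[0])-15,int(u[1])-12,int(u[0])+15,int(u[1])+14)); print(t); print(p[::2])
E
```

```text
[ 0.57  -0.041  0.292] [-1.096  2.54  -0.139]
(array([253.419, 320.356]), array([ 197,  287,  109,   53, 3382], dtype=int32))
[243.702 170.333]
7.911673267377754
[[158.    238.    251.     -0.034   0.149]
 [160.    238.    252.     -0.031   0.143]
 [162.    238.    251.     -0.035   0.135]
 [164.    239.    251.     -0.032   0.129]
 [166.    239.    250.     -0.036   0.12 ]
 [169.    237.    251.     -0.04    0.107]
 [171.    237.    251.     -0.04    0.1  ]
 [173.    237.    251.     -0.041   0.092]
 [175.    237.    251.     -0.041   0.085]
 [177.    237.    251.     -0.041   0.077]
 [179.    238.    251.     -0.038   0.071]
 [181.    238.    249.     -0.046   0.06 ]]
```

About 5° of lean is left, so I'll push 4 mm more, then lift away. I also check the gap between red and black on the pan.

>>> step_arm:
  plan: "-0.003 0 -0.001 0 0.04; -0.002 0 0 0 0.04; 0 0 0 0 0.04; 0.015 0 -0.01 0 0.04; 0.025 0 -0.02 0 0.04"

```text
clock: 16.3
position: [0.5696, -0.0058, 0.3209]
tcp_rot: [[0.003, 1.0, -0.004], [1.0, -0.003, -0.001], [-0.001, -0.004, -1.0]]
ft_force: [0.1, 0.3, -1.2]
grip_width: 0.564
grasp_force: 21.3
```

```bash
python3 - <<'E'
from h import *
np.set_printoptions(precision=4,suppress=True)
c=dict(np.load("top6.npz")); r,st=cap(c,"red",(190,165,225,200)); print("red",r,onz(c,*r,.199))
g=c["img"].max(2); m=np.zeros(g.shape,np.uint8); m[196:216,140:165]=(g[196:216,140:165]<75)
n,l,s,ce=cv2.connectedComponentsWithStats(m); i=1+np.argmax(s[1:,4]); print("black",ce[i],s[i],onz(c,*ce[i],.199))
go(.573,.278,.41,24.3,op=.04)
E
```

```text
red [205.1579 180.782 ] [0.5983 0.2161 0.199 ]
black [151.8934 205.8115] [146 200  13  12 122] [0.535 0.345 0.199]
p [ 0.5696 -0.0058  0.3209] yaw -0.17 f [ 0.1  0.3 -1.2] t 16.30
0.0284 0.0003 -0.0089 -2.45 0.0400; 0.0283 0.0015 -0.0089 -2.45 0.0400; 0.0283 0.0027 -0.0089 -2.45 0.0400; 0.0281 0.0039 -0.0089 -2.45 0.0400; 0.0279 0.0051 -0.0089 -2.45 0.0400
0.0277 0.0063 -0.0089 -2.45 0.0400; 0.0274 0.0074 -0.0089 -2.45 0.0400; 0.0270 0.0086 -0.0089 -2.45 0.0400; 0.0267 0.0097 -0.0089 -2.45 0.0400; 0.0262 0.0109 -0.0089 -2.45 0.0400
```

Red is at (0.599, 0.216) and black at (0.535, 0.345), so I aim for the midpoint (0.567, 0.280). I'll carry it high, with the foot above the red cap.

>>> step_arm:
  plan: "0.028 0 -0.026 -2.4 0.04; 0.028 0.001 -0.026 -2.4 0.04; 0.028 0.002 -0.026 -2.4 0.04; 0.028 0.003 -0.026 -2.4 0.04; 0.028 0.0045 -0.026 -2.4 0.04"

```text
clock: 16.8
position: [0.5682, 0.1367, 0.4537]
tcp_rot: [[-0.209, 0.978, 0.0], [0.978, 0.209, -0.001], [-0.001, 0.0, -1.0]]
ft_force: [1.3, -0.1, -0.4]
grip_width: 0.568
grasp_force: 21.3
```

>>> step_arm:
  plan: "0.028 0.006 -0.005 -2.5 0.04; 0.0275 0.007 0 -2.5 0.04; 0.0275 0.008 0 -2.5 0.04; 0.027 0.0095 0 -2.5 0.04; 0.0265 0.0105 0 -2.5 0.04"

```text
clock: 17.3
position: [0.5675, 0.2796, 0.4576]
tcp_rot: [[-0.416, 0.909, 0.001], [0.909, 0.416, -0.001], [-0.001, 0.0, -1.0]]
ft_force: [0.4, -0.1, -2.0]
grip_width: 0.566
grasp_force: 21.3
```

```bash
python3 - <<'E'
from h import *
np.set_printoptions(precision=3,suppress=True)
a=cam("side"); s=read_state(); np.savez("s8.npz",**a)
u=proj(a,s["position"]-[0,0,.19]); print(u)
t,p=lean(a,s["position"][0],(int(u[0])-17,int(u[1])-12,int(u[0])+17,int(u[1])+18)); print(t); print(p[::3])
go(.567,.280,.345,24.3,op=.04)
E
```

```text
[305.858 160.154]
8.218774832678264
[[148.    304.    315.      0.295   0.305]
 [151.    304.    315.      0.296   0.297]
 [157.    297.    314.      0.281   0.275]
 [160.    296.    315.      0.282   0.267]
 [163.    296.    315.      0.282   0.259]
 [166.    297.    315.      0.285   0.251]
 [169.    297.    315.      0.286   0.243]
 [172.    297.    314.      0.284   0.234]
 [175.    300.    311.      0.285   0.225]]
p [0.567 0.283 0.457] yaw 24.92 f [ 0.3  3.8 -1.2] t 17.35
-0.0006 -0.0002 0.0224 0.12 0.0400; -0.0006 -0.0002 0.0224 0.12 0.0400; -0.0006 -0.0002 0.0224 0.12 0.0400; -0.0006 -0.0002 0.0224 0.12 0.0400; -0.0006 -0.0002 0.0224 0.12 0.0400
```

The foot height (~0.228) and upright attitude agree with plan. I'll lower it.

>>> step_arm:
  plan: "-0.001 0 0.02 0.1 0.04; -0.001 0 0.025 0.1 0.04; -0.001 0 0.025 0.1 0.04; 0 0 0.024 0.1 0.04; 0 0 0.018 0.1 0.04"

```text
clock: 17.85
position: [0.5688, 0.2754, 0.3435]
tcp_rot: [[-0.406, 0.914, -0.001], [0.914, 0.406, -0.002], [-0.001, -0.002, -1.0]]
ft_force: [0.5, -0.0, -1.6]
grip_width: 0.567
grasp_force: 21.3
```

>>> step_arm:
  plan: "0 0 0.01 0 0.04; 0 0 0.006 0 0.04; 0 0 0.005 0 0.04; 0 0 0.003 0 0.04; 0 0 0 0 0.04"

```text
clock: 18.35
position: [0.5694, 0.2752, 0.3215]
tcp_rot: [[-0.406, 0.914, 0.0], [0.914, 0.406, 0.0], [-0.0, 0.0, -1.0]]
ft_force: [0.7, 0.2, -0.9]
grip_width: 0.564
grasp_force: 21.3
```

>>> step_arm:
  plan: "0 0 0.003 0 0.04; 0 0 0.002 0 0.04; 0 0 0.002 0 0.04; 0 0 0 0 0.04; 0 0 0 0 0.04"

```text
clock: 18.85
position: [0.5693, 0.2751, 0.3142]
tcp_rot: [[-0.406, 0.914, -0.0], [0.914, 0.406, -0.0], [-0.0, -0.0, -1.0]]
ft_force: [-0.8, -1.1, -1.0]
grip_width: 0.569
grasp_force: 21.3
```

```bash
python3 - <<'E'
from h import *
np.set_printoptions(precision=3,suppress=True)
a=cam("side"); f=[]
s=read_state(); print(s["position"],s["ft_force"])
for z in (.084,.079): print(proj(a,[.569,.275,z]))
u=proj(a,s["position"]-[0,0,.19])
u0,v0=int(u[0]),int(u[1]); print(u)
A=a["img"][v0-40:v0+50,u0-60:u0+60]; cv2.imwrite("pics/s9.png",cv2.resize(A[...,::-1],(720,540),interpolation=cv2.INTER_CUBIC))
E
```

```text
[0.569 0.275 0.314] [-0.914  0.375 -1.236]
[300.434 219.711]
[300.364 221.239]
[300.936 207.217]
```

>>> step_arm:
  plan: "0 0 0.002 0 0.04; 0 0 0.002 0 0.04; 0 0 0.001 0 0.04; 0 0 0 0 0.04; 0 0 0 0 0.04"

```text
clock: 19.4
position: [0.5693, 0.2751, 0.3093]
tcp_rot: [[-0.407, 0.914, 0.0], [0.914, 0.407, 0.0], [0.0, 0.0, -1.0]]
ft_force: [-0.9, 0.3, 0.6]
grip_width: 0.564
grasp_force: 21.4
```

>>> step_arm:
  plan: "0 0 0.001 0 0.04; 0 0 0.001 0 0.04; 0 0 0.001 0 0.04; 0 0 0 0 0.04; 0 0 0 0 0.04"

```text
clock: 19.9
position: [0.5693, 0.2752, 0.3063]
tcp_rot: [[-0.407, 0.914, 0.0], [0.914, 0.407, 0.0], [0.0, 0.0, -1.0]]
ft_force: [0.3, -0.5, 1.0]
grip_width: 0.564
grasp_force: 21.4
```

The force has gone from −1 to about +1 N, so the bottle stands on the pan and its foot is levelled. I'll release and rise straight up.

>>> step_arm:
  plan: "0 0 -0.001 0 0.04; 0 0 0 0 0.05; 0 0 0 0 0.054; 0 0 0 0 0.058; 0 0 0 0 0.064"

```text
clock: 20.4
position: [0.5693, 0.2751, 0.3072]
tcp_rot: [[-0.406, 0.914, -0.0], [0.914, 0.406, 0.0], [0.0, -0.0, -1.0]]
ft_force: [0.2, 0.6, 0.2]
grip_width: 0.752
grasp_force: 0.0
```

>>> step_arm:
  plan: "0 0 0 0 0.075; 0 0 0 0 0.0854; 0 0 -0.005 0 0.0854; 0 0 -0.02 0 0.0854; 0 0 -0.04 0 0.0854"

```text
clock: 20.9
position: [0.5691, 0.275, 0.3695]
tcp_rot: [[-0.406, 0.914, -0.007], [0.914, 0.406, -0.003], [0.0, -0.007, -1.0]]
ft_force: [1.2, 0.4, -0.5]
grip_width: 0.999
grasp_force: 0.0
```

>>> step_arm:
  plan: "0 0 -0.04 0 0.0854; -0.03 0 -0.03 0 0.0854; -0.045 0 0 0 0.0854; -0.045 0 0 0 0.0854; -0.045 0 0 0 0.0854"

```text
clock: 21.4
position: [0.6367, 0.1229, 0.4431]
tcp_rot: [[-0.407, 0.913, 0.001], [0.913, 0.407, 0.0], [-0.0, 0.001, -1.0]]
ft_force: [1.0, -0.6, -0.4]
grip_width: 1.001
grasp_force: 0.0
```

>>> step_arm:
  plan: "-0.03 0 0 0 0.0854; 0 0 0 0 0.0854; 0 0 0 0 0.0854; 0 0 0 0 0.0854; 0 0 0 0 0.0854"

```text
clock: 21.9
position: [0.6482, 0.0983, 0.4426]
tcp_rot: [[-0.408, 0.913, 0.0], [0.913, 0.408, 0.0], [0.0, 0.0, -1.0]]
ft_force: [-0.9, -0.3, -0.3]
grip_width: 0.998
grasp_force: 0.0
```

```bash
python3 - <<'E'
from h import *
np.set_printoptions(precision=3,suppress=True)
c=cam("top"); np.savez("top9.npz",**c); s=cam("side"); st=read_state(); print(st["clock"],st["position"],st["ft_force"])
A=cv2.resize(c["img"][215:280,170:240],(420,390),interpolation=cv2.INTER_CUBIC)
B=cv2.resize(s["img"][120:270,210:370],(380,356),interpolation=cv2.INTER_CUBIC)
C=cv2.resize(c["img"][130:290,110:370],(325,200))
o=np.zeros((596,800,3),np.uint8); o[:390,:420]=A; o[:356,420:]=B; o[394:594,:325]=C
cv2.imwrite("pics/end.png",o[...,::-1])
E
```

```text
22.0 [0.648 0.098 0.442] [-0.614  0.282  0.178]
```

View pics/end.png

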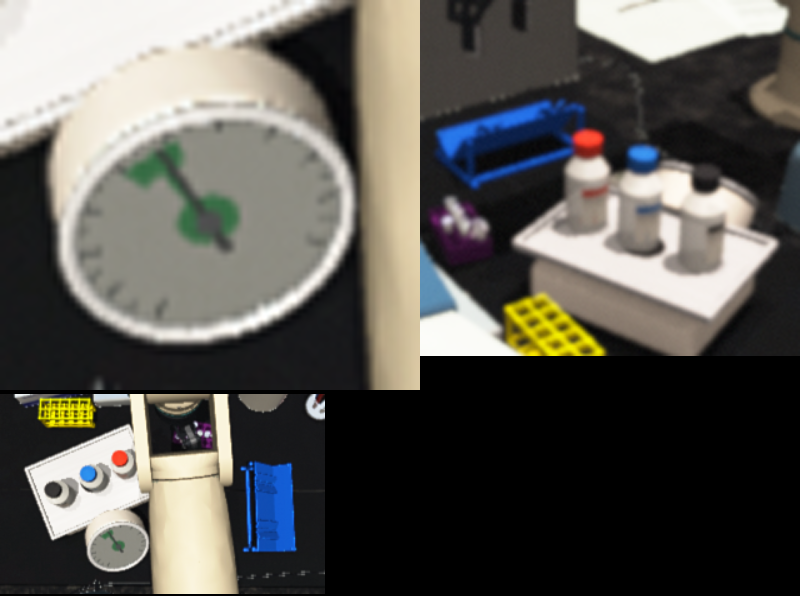

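The pointer lies over the green sector, tip at about (162,150). All three bottles stand upright on the pan, the rack is empty, and the arm is clear.

```bash
python3 -c "
from plant import finish_job; print(finish_job())"
```

```text
the job is handed in; nothing more can be done
None
```

Job handed in at 22 s: the red- and blue-capped bottles both stand upright on the pan beside the black-capped one, nothing in view was knocked over, and in the last picture the pointer rests inside the green sector.

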